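# Changing over the milling tools at the fixture, tray and storage block

## Task

We are changing jobs on the mill: the end mill, ready in the tightening fixture, goes into the carrying tray's pot; the face mill that came back in the carrying tray goes home to the wooden storage block; and the empty drill chuck out of the storage block goes into the tightening fixture to get its next drill. A socket takes one tool only, so the empty black plastic pot is there to park one on the way; at the end each of the three stands upright in its new socket, its collar right down on the rim. Do not drop or tip over a tool, and leave the ink bottle and the micrometer where they are.

Things in the scene. Friction and masses are not known exactly. Their poses are not given: they have to be found in the camera images.
- end_mill_grip (a point): End mill in its holder: dark collet nut 40 mm dia to 36 mm above the collar, then a slim fluted cutter (top 64 mm above the collar). Starts in the tightening fixture. Collar 50 mm dia, 16 mm thick; under it a taper 49 mm long, 32 to 18 mm dia. Round about its z axis (up). Point: on the axis, 40 mm above the collar's underside, mid-way up the straight part that is gripped. About 0.5 kg.
- face_mill_grip (a point): Face mill in its holder: broad bright flat-topped cutter body 47 mm dia to 36 mm above the collar, five inserts round its top edge. Starts in the carrying tray. Collar 50 mm dia, 16 mm thick; under it a taper 49 mm long, 32 to 18 mm dia. Round about its z axis (up). Point: on the axis, 40 mm above the collar's underside, mid-way up the straight part that is gripped. About 0.5 kg.
- drill_chuck_grip (a point): Empty drill chuck in its holder: knurled sleeve 44 mm dia to 34 mm above the collar, then a cone to three jaws (top 54 mm above the collar). Starts in the storage block. Collar 50 mm dia, 16 mm thick; under it a taper 49 mm long, 32 to 18 mm dia. Round about its z axis (up). Point: on the axis, 40 mm above the collar's underside, mid-way up the straight part that is gripped. About 0.5 kg.
- tightening_fixture_mouth (a point): Tightening fixture: steel cylinder 63 mm dia with knurled ring and short ball lever, on a grey foot 104 x 84 mm with four screws. Point: centre of the mouth, on the flat rim, 60 mm above the bench. Round hole 37 mm dia, at least 51 mm deep; a tool rests with its collar's underside on the rim, 2.5 mm of play round its taper. Fixed.
- carrying_tray_mouth (a point): Carrying tray: small open grey tray 112 x 96 mm, rim 20 mm high, two wire handles, a black pot 56 mm dia in its middle. Point: centre of the mouth, on the flat rim, 60 mm above the bench. Round hole 37 mm dia, at least 51 mm deep; a tool rests with its collar's underside on the rim, 2.5 mm of play round its taper. Fixed.
- storage_block_mouth (a point): Storage block: wooden block 80 x 80 x 60 mm with one hole in its top. Point: centre of the mouth, on the flat rim, 60 mm above the bench. Round hole 37 mm dia, at least 51 mm deep; a tool rests with its collar's underside on the rim, 2.5 mm of play round its taper. Fixed.
- spare_pot_mouth (a point): Spare pot: ribbed black plastic pot 53 mm dia on a round foot 72 mm dia, empty at the start: the free spot. Point: centre of the mouth, on the flat rim, 60 mm above the bench. Round hole 37 mm dia, at least 51 mm deep; a tool rests with its collar's underside on the rim, 2.5 mm of play round its taper. Fixed.
- ink_bottle: Bystander: dark blue ink bottle with a black cap, 41 mm in diameter and 72 mm high, standing among the sockets; origin at the centre of its underside. To be left where it is.
- micrometer: Bystander: outside micrometer lying on the bench, 44 x 141 x 13 mm; origin at the centre of its underside, its length along its y axis. To be left where it is.
Things that resemble listed ones, but are neither listed nor needed, are in the scene too. Leave any purple look-alike of the part that bears storage_block_mouth alone.

How it is judged:
At the end, for the whole second after the job is handed in: The end mill stands in the carrying tray's pot, the face mill in the storage block and the drill chuck in the tightening fixture: each upright (within 5 degrees), its axis within 8 mm of the socket's, its collar down on the rim (height within 4 mm), at rest (horizontal distance between end_mill_grip and carrying_tray_mouth below 0.008 m and z of end_mill_grip in the frame of carrying_tray_mouth between 0.036 and 0.044 m and angle between each of end_mill_grip, face_mill_grip, drill_chuck_grip's own z axis and vertical below 0.09 rad and linear speed of each of end_mill, face_mill, drill_chuck below 0.02 m/s and horizontal distance between face_mill_grip and storage_block_mouth below 0.008 m and z of face_mill_grip in the frame of storage_block_mouth between 0.036 and 0.044 m and horizontal distance between drill_chuck_grip and tightening_fixture_mouth below 0.008 m and z of drill_chuck_grip in the frame of tightening_fixture_mouth between 0.036 and 0.044 m); the robot touches nothing.
It fails at once if a tool is dropped (falls free from more than about 15 mm) ((linear speed of end_mill above 0.55 m/s and contact force between the fingers and end_mill below 0.1 N) or (linear speed of face_mill above 0.55 m/s and contact force between the fingers and face_mill below 0.1 N) or (linear speed of drill_chuck above 0.55 m/s and contact force between the fingers and drill_chuck below 0.1 N)).
It fails at once if a tool is tipped over (more than 45 degrees) (angle between any of end_mill_grip, face_mill_grip, drill_chuck_grip's own z axis and vertical above 0.785 rad).
It fails at once if the ink bottle is pushed out of its place (more than 30 mm) (distance of ink_bottle from where it was at the start of the episode above 0.03 m).
It fails at once if the micrometer is pushed out of its place (more than 30 mm) (distance of micrometer from where it was at the start of the episode above 0.03 m).
It also fails if it takes over 96 s, if anything falls off the work surface, if the arm or the gripper's body presses on something with over 40 N, if the wrist force passes 120 N, or if a joint passes its speed limit or range.

## Robot

A 6-joint arm with a two-finger parallel gripper is mounted at the origin on a cart in front of the work surface, level with it; the furniture and walls round the work are solid. World frame = base frame: x ahead of the robot, y to its left, z up, the work surface at z = 0. Lengths are in m, angles in rad, forces in N, time in s.
With the tool pointing down it reaches from about 0.325 to 0.875 m from the base axis. Payload 4.4 kg.
Tool frame: the origin (TCP) lies midway between the tips of the shut fingers; the grasp point (between the pads) lies pinch_z behind it (pinch_z is the distance from the TCP to the grasp point, in m); z points along the fingers, y is the line along which they close (so a half turn about z gives the same grasp; the last joint's range is limited). The gripper opens to 85 mm and grips with 20 to 120 N. Pads are 22 mm wide; open, the fingers measure 114 mm over their backs; the gripper's body (76 mm by 85 mm) begins 54 mm behind the grasp point. The pads swing forward as they close: fully open they stand 13 mm farther back than shut.
Start: joints at [-1.456, 0.207, 1.542, -0, 1.393, -0.15], TCP at [0.15, -0.555, 0.231] pointing down, gripper open.
Joint ranges: [-2.73, 2.73], [-0.86, 2.22], [0.23, 2.46], [-1.11, 4.25], [0.08, 2.63], [-2.82, 2.82]. Speed limits (rad/s): [2.79, 2.79, 3.14, 3.14, 3.14, 3.14].

## Interface

Orientations are given as [roll, pitch, yaw] about the fixed x, y, z axes, in that order (R = Rz(yaw) Ry(pitch) Rx(roll)).
In Python, from bench import sense, grab_frame, job_done, search_frame, masks_of, mark_of, pinch_z gives the robot as it stands.
- The arm moves only by the tool jog_arm, never from a script. Its argument "commands" is a list of rows, each an object of numbers: "hand": the finger opening in cm, from 0 to 8.54; "tx", "ty", "tz": the shift along the tool's x, y, z in cm; "twist": the turn about the tool's z in rad. A call has 1 to 12 rows; each row is the pose to reach, as a shift and turn from the pose commanded when the call began, along the tool's axes at that moment; what a row does not reach only later rows make up. A row lasts 1/12 s, in which the tool goes at most 41.7 mm and 7.16 degrees, less where a joint would pass 70% of its speed; a pose out of reach is approached as far as the arm can. A call with a gripper value outside its range is refused whole. The fingers move at their own pace and stop on an object; "grip_force" is the grip in N (left out, the last holds). Time passes only in rows, so rows that repeat a pose let the fingers close. It gives the time, the measured TCP pose, the force, the opening and the grip force at its end, in the units of the state.
- sense(): the state, without advancing time (a new reading comes with each control period).
- grab_frame(name): name is "scene" or "top"; returns a dict with "color" (400x640x3 uint8, red, green, blue), "depth" (400x640 float32, m along the optical axis (not along the pixel's ray), 0 where there is no reading), "intrinsics" (3x3 intrinsics, pixels), "rvec" (rotation vector, rad) and "tvec" (3), from world to camera coordinates, as OpenCV has them. Camera axes: x right, y down, z forward; pixel columns grow to the right and rows downward; lengths in m; the calibration is good to about 2 mm. A picture is of the moment at which its call begins.
- job_done(): hands the job in; it is judged then, once.
Trained networks look in a picture, given as the dict that the camera call returned (one of the last four; its "shot" number tells which), for a name from the list of things; names that differ only in an ending like _2 or _b are one class to them, and where a whole thing is asked for, a point or a joint stands for the part that bears it (a point fixed in the world has none). Each returns a list of dicts, best first, with "conf" (0 to 1); they miss things now and then, are a little off and sometimes report something else, mostly with a low value. They report only what shows in the picture. A call takes as long as a camera call. They do not tell look-alikes from the thing itself.
- search_frame(picture, target): "centre" ([x, y, z] in m, in world coordinates, good to about 4 mm: the middle of the surface that is visible of it).
- masks_of(picture, target): "pixels" (400x640 bool, what is visible of it).
- mark_of(picture, target): "centre" ([x, y, z] in m, in world coordinates, good to about 4 mm: a listed point, or the origin of a listed thing).
The state is a dict: "time_s": time; "joint_pos": joint angles; "joint_vel": joint speeds; "tau": joint torques, N m; "position": TCP position; "orientation": TCP orientation; "ft_force": force on the tool from outside, world axes, zero at the start; "torque": the same for the moment, N m; "grip_width": opening from 0.0 (shut) to 1.0 (fully open); "grasp_force": force on a finger pad.
Only numpy, scipy, OpenCV 4.12 (cv2) and the standard library are available. Lean on these libraries where they do the work, as an engineer would, in place of code of your own. Each camera call takes 0.05 s, during which the arm holds its last target. There are 200 camera calls.

## Working session

There is one attempt and no reset: what is moved stays moved. The work goes in short steps, Python scripts to look and compute and a tool call to move; the robot and the scene stay as the last step left them, time stands still between calls to the robot, and variables do not carry over. Pictures are saved under pics/ and viewed, at most 14 in all, crops included, and the job is handed in when it is done.

Besides the shell and the picture viewer there is one more tool, called after "Call:" as name(argument=value, ...) on one line, values as JSON. jog_arm: Moves the arm, as the interface text tells. Its arguments: {"type":"object","properties":{"commands":{"type":"array","items":{"type":"object","properties":{"hand":{"type":"number"},"tx":{"type":"number"},"ty":{"type":"number"},"tz":{"type":"number"},"twist":{"type":"number"}}}},"grip_force":{"type":"number"}},"required":["commands"]}

```bash
mkdir -p pics
cat > h.py <<'E'
import numpy as np, cv2
from bench import *
def save(f,n,crop=None,s=1):
    c=f["color"]
    if crop: x0,y0,x1,y1=crop; c=c[y0:y1,x0:x1]
    cv2.imwrite("pics/"+n,cv2.resize(c[:,:,::-1],None,fx=s,fy=s,interpolation=cv2.INTER_CUBIC))
def proj(f,p):
    return cv2.projectPoints(np.array([p],float),f["rvec"],f["tvec"],f["intrinsics"],None)[0].ravel().round().astype(int)
E
python3 - <<'E'
from h import *
print(pinch_z if not callable(pinch_z) else pinch_z(), sense())
for n in ("scene","top"):
    f=grab_frame(n); save(f,n+"0.png")
    for t in "end_mill_grip face_mill_grip drill_chuck_grip tightening_fixture_mouth carrying_tray_mouth storage_block_mouth spare_pot_mouth ink_bottle micrometer".split():
        for d in mark_of(f,t): print(n,t,np.round(d["centre"],3),round(d["conf"],2),proj(f,d["centre"]))
E
```

```text
0.0187 {'time_s': 0.0, 'joint_pos': array([-1.45649852e+00,  2.07427308e-01,  1.54295373e+00, -1.80961365e-05,
        1.39348044e+00, -1.50504564e-01]), 'joint_vel': array([ 3.13058359e-04,  1.42449487e-05, -6.64378730e-04, -1.06517476e-03,
        6.06089760e-04, -7.50704123e-04]), 'tau': array([-1.34720605e-03, -3.83039832e+01, -2.91599482e+01, -3.02296530e-04,
        1.03434143e-02, -1.03150619e-06]), 'position': array([ 0.1503827 , -0.55420945,  0.2301217 ]), 'orientation': array([-3.13934681e+00, -3.22576610e-04,  2.64805223e-01]), 'ft_force': array([-0.01895782,  0.95724512,  0.51340561]), 'torque': array([ 0.0143421 , -0.00851133, -0.00350597]), 'grasp_force': 0.0, 'grip_width': 1.0005652350989063}
scene end_mill_grip [0.597 0.341 0.1  ] 0.58 [275 168]
scene face_mill_grip [0.664 0.081 0.098] 0.55 [341 123]
scene drill_chuck_grip [0.393 0.27  0.098] 0.9 [341 207]
scene tightening_fixture_mouth [0.597 0.338 0.06 ] 0.8 [277 178]
scene tightening_fixture_mouth [0.596 0.34  0.103] 0.16 [276 167]
scene carrying_tray_mouth [0.66  0.079 0.062] 0.62 [342 132]
scene storage_block_mou
[... 358 characters left out ...]
0.101] 0.64 [281 150]
top face_mill_grip [0.669 0.08  0.102] 0.58 [380 121]
top face_mill_grip [0.462 0.092 0.061] 0.58 [378 203]
top drill_chuck_grip [0.396 0.274 0.097] 0.74 [308 228]
top tightening_fixture_mouth [0.597 0.34  0.057] 0.78 [280 156]
top carrying_tray_mouth [0.668 0.083 0.059] 0.78 [376 128]
top storage_block_mouth [0.39  0.274 0.06 ] 0.9 [308 233]
top storage_block_mouth [0.227 0.276 0.064] 0.88 [309 299]
top storage_block_mouth [0.669 0.083 0.06 ] 0.65 [376 127]
top spare_pot_mouth [0.462 0.091 0.063] 0.75 [378 203]
top spare_pot_mouth [0.671 0.078 0.101] 0.19 [381 120]
top ink_bottle [ 0.535  0.195 -0.004] 0.62 [335 183]
top micrometer [ 0.462  0.446 -0.   ] 0.76 [243 212]
```

View pics/top0.png

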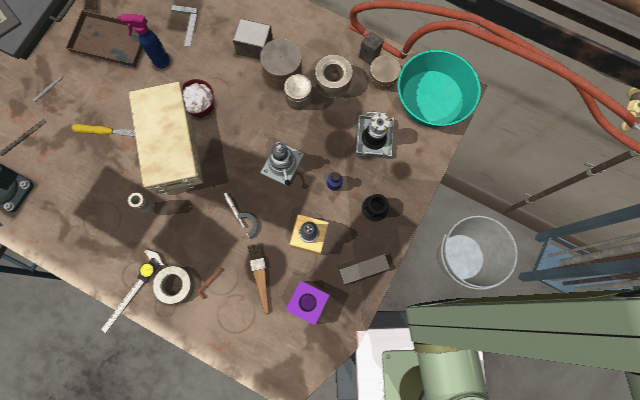

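Run:
```python
from h import *
f=grab_frame("scene"); save(f,"crop.png",(220,80,440,300),2.7)
# refine: depth points from top: circles
f=grab_frame("top"); K=f["intrinsics"];R=cv2.Rodrigues(f["rvec"])[0];t=f["tvec"].ravel()
v,u=np.mgrid[:400,:640]; z=f["depth"]
P=np.dstack([(u-K[0,2])/K[0,0]*z,(v-K[1,2])/K[1,1]*z,z])-t
W=P@R
print("cam",-R.T@t, K[0,0])
for n,c,lo,hi,r in [("end",(.597,.338),.088,.118,.03),("face",(.667,.081),.105,.12,.035),("chuck",(.393,.272),.07,.14,.03),("spare",(.462,.092),.055,.066,.035),("block",(.39,.272),.055,.064,.06),("fix",(.597,.338),.055,.064,.04),("ink",(.533,.197),.06,.08,.03)]:
    m=(z>0)&(np.hypot(W[...,0]-c[0],W[...,1]-c[1])<r)&(W[...,2]>lo)&(W[...,2]<hi)
    p=W[m]; 
    if len(p)>5: print(n,len(p),p.min(0).round(4),p.max(0).round(4),((p.min(0)+p.max(0))/2).round(4),p.mean(0).round(4), cv2.minEnclosingCircle(p[:,:2].astype(np.float32)))
```

```text
cam [0.22724566 0.26531267 1.14122776] 431.2149051056707
end 187 [0.5737 0.3184 0.0884] [0.6123 0.358  0.1179] [0.593  0.3382 0.1032] [0.5887 0.3374 0.1084] ((0.5937638878822327, 0.33827075362205505), 0.020791271701455116)
face 264 [0.6401 0.0574 0.1054] [0.6865 0.1039 0.1171] [0.6633 0.0806 0.1112] [0.6624 0.0807 0.1117] ((0.6623888611793518, 0.08041765540838242), 0.024278152734041214)
chuck 333 [0.3642 0.2452 0.0717] [0.4103 0.2952 0.135 ] [0.3873 0.2702 0.1034] [0.3844 0.2699 0.1128] ((0.38932985067367554, 0.26969853043556213), 0.02560635656118393)
spare 172 [0.4353 0.0648 0.0551] [0.4866 0.1169 0.0657] [0.461  0.0908 0.0604] [0.461  0.0912 0.0598] ((0.4605599641799927, 0.09112299233675003), 0.026705995202064514)
block 642 [0.3406 0.2213 0.055 ] [0.4392 0.3188 0.0639] [0.3899 0.27   0.0595] [0.3873 0.2702 0.0603] ((0.3898882269859314, 0.27057674527168274), 0.05605481564998627)
fix 123 [0.5623 0.3093 0.0552] [0.621  0.3675 0.0639] [0.5917 0.3384 0.0596] [0.5801 0.3359 0.0598] ((0.5932667255401611, 0.337985634803772), 0.03198109567165375)
ink 73 [0.5222 0.1863 0.0601] [0.5445 0.2094 0.0772] [0.5333 0.1978 0.0687] [0.5322 0.1979 0.0714] ((0.5333531498908997, 0.19771350920200348), 0.011904331855475903)
```

View pics/crop.png

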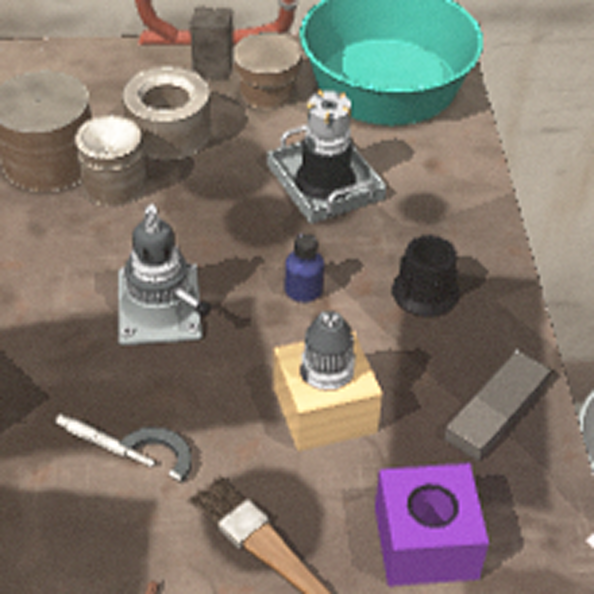

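The top view shows the end mill and fixture at (281,158), the face mill in the tray at (377,130) and the empty spare pot at (376,207). The ink bottle is at (335,181). There are two storage-block candidates: the wooden one holding the chuck at (308,230), and the purple one at (308,300). The wooden block matches the description, and the crop confirms it. Next I'll check the swing path for obstacles.

```bash
cat >> h.py <<'E'
def cloud(f):
    K=f["intrinsics"];R=cv2.Rodrigues(f["rvec"])[0];t=f["tvec"].ravel()
    v,u=np.mgrid[:400,:640]; z=f["depth"]
    W=(np.dstack([(u-K[0,2])/K[0,0]*z,(v-K[1,2])/K[1,1]*z,z])-t)@R
    W[z==0]=np.nan
    return W
def go(x,y,z):
    s=sense();p=s["position"];a=s["orientation"][2];d=np.array([x,y,z])-p
    print("t %.2f"%s["time_s"],"pos",p.round(4),"rpy",s["orientation"].round(3),"F",s["ft_force"].round(1),"w %.3f g %.1f"%(s["grip_width"],s["grasp_force"]))
    from scipy.spatial.transform import Rotation as Ro
    print("shift cm (tx,ty,tz)",(Ro.from_euler("xyz",s["orientation"]).inv().apply(d)*100).round(2))
E
python3 - <<'E'
from h import *
for n in("scene","top"):
    f=grab_frame(n);W=cloud(f).reshape(-1,3)
    for x0 in np.arange(-.1,.9,.1):
        print(n,round(x0,1),[round(float(np.nanmax(np.r_[-9,W[(W[:,0]>x0)&(W[:,0]<x0+.1)&(W[:,1]>y0)&(W[:,1]<y0+.1)][:,2]])),2) for y0 in np.arange(-.7,.6,.1)])
go(.663,.0805,.23)
E
```

```text
scene -0.1 [-9.0, -9.0, -9.0, -9.0, -0.8, 0.01, 0.35, 0.35, 0.01, 0.0, 0.01, -0.0, -9.0]
scene 0.0 [-9.0, -9.0, -9.0, -9.0, -9.0, -0.0, 0.35, 0.35, 0.01, 0.01, 0.01, 0.01, 0.0]
scene 0.1 [-9.0, -9.0, -9.0, -9.0, -9.0, 0.61, 0.64, 0.64, 0.01, 0.06, 0.07, 0.01, 0.01]
scene 0.2 [0.0, -9.0, -9.0, -9.0, -0.79, -9.0, -9.0, 0.62, 0.03, 0.07, 0.06, 0.02, 0.03]
scene 0.3 [0.01, -0.54, -9.0, -9.0, -0.54, -9.0, 0.01, 0.03, 0.03, 0.13, 0.06, 0.02, 0.03]
scene 0.4 [-9.0, -0.54, -0.54, -0.55, -0.54, -9.0, 0.01, 0.07, 0.06, 0.13, 0.06, 0.02, 0.01]
scene 0.5 [0.32, 0.25, 0.29, -0.54, -9.0, 0.01, 0.01, 0.04, 0.08, 0.08, 0.14, 0.01, 0.08]
scene 0.6 [0.32, 0.32, 0.32, 0.31, 0.31, 0.08, 0.08, 0.12, 0.12, 0.02, 0.14, 0.01, 0.08]
scene 0.7 [-9.0, -9.0, 0.32, 0.33, 0.33, 0.3, 0.08, 0.08, 0.06, 0.08, 0.08, 0.0, 0.08]
scene 0.8 [-9.0, -9.0, -9.0, 0.29, 0.33, 0.33, 0.28, 0.19, 0.07, 0.09, 0.09, 0.01, 0.07]
top -0.1 [-0.79, -0.79, -0.79, -9.0, -9.0, 0.0, -9.0, 0.09, 0.01, 0.01, 0.01, -9.0, -9.0]
top 0.0 [-9.0, -9.0, -9.0, -9.0, -9.0, 0.0, 0.35, 0.35, 0.01, 0.01, 0.01, 0.01, 0.01]
top 0.1 [-9.0, -9.0, -9.0, -9.0, -0.79, -0.66, 0.75, 0.67, 0.01, 0.07, 0.06, 0.01, 0.01]
top 0.2 [-0.07, -0.55, -0.54, -0.54, -0.54, 0.65, 0.75, 0.67, 0.03, 0.07, 0.07, 0.01, 0.03]
top 0.3 [-0.07, -0.54, -0.55, -0.59, -0.54, -0.78, 0.01, 0.03, 0.03, 0.14, 0.07, 0.02, 0.03]
top 0.4 [-0.79, -0.54, -0.55, -0.54, -0.54, 0.63, 0.01, 0.07, 0.06, 0.13, 0.06, 0.02, 0.01]
top 0.5 [0.05, 0.15, 0.29, 0.28, -0.79, 0.69, 0.67, 0.64, 0.08, 0.08, 0.14, 0.02, 0.08]
top 0.6 [0.08, 0.23, 0.29, 0.31, 0.31, 0.08, 0.65, 0.65, 0.12, 0.02, 0.14, 0.01, 0.08]
top 0.7 [-9.0, -9.0, 0.33, 0.33, 0.33, 0.3, 0.08, 0.08, 0.06, 0.08, 0.08, 0.01, 0.08]
top 0.8 [-9.0, -9.0, -9.0, -9.0, 0.33, 0.31, 0.28, 0.18, 0.07, 0.09, 0.1, 0.01, 0.07]
t 1.20 pos [ 0.1505 -0.555   0.2313] rpy [3.142 0.    0.265] F [-0.4  0.5 -0.3] w 0.999 g 0.0
shift cm (tx,ty,tz) [ 66.1  -47.92   0.13]
```

Run:
```python
from h import *
f=grab_frame("top");W=cloud(f)
m=(W[...,2]>.5)&(W[...,0]>.38)
v,u=np.where(m);print(len(u),u.min(),u.max(),v.min(),v.max(),W[m].min(0),W[m].max(0),np.median(W[m],0))
```

```text
7350 446 639 0 88 [ 0.49154317 -0.19071919  0.60516926] [0.63503617 0.06441521 0.68767524] [ 0.56317323 -0.09626817  0.63877718]
```

View pics/scene0.png

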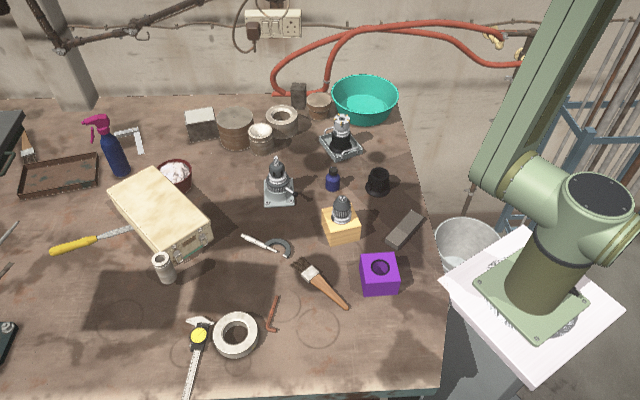

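Run:
```python
from h import *
f=grab_frame("top");W=cloud(f);s=grab_frame("scene")
m=(W[...,2]>.5)&(W[...,0]>.38)
R=cv2.Rodrigues(s["rvec"])[0];print("scenecam",-R.T@s["tvec"].ravel())
P=W[m][::700]
for p in P:
    q=proj(s,p);ok=0<=q[0]<640 and 0<=q[1]<400
    c=R@p+s["tvec"].ravel()
    print(p.round(3),proj(f,p),q,round(float(c[2]),2),s["depth"][q[1],q[0]] if ok else None)
save(f,"tr.png",(420,0,640,120),3.5)
```

```text
scenecam [-0.17211491  0.70133381  0.91864824]
[0.634 0.065 0.608] [446   0] [366 -66] 0.92 None
[0.608 0.018 0.633] [488   4] [393 -80] 0.91 None
[ 0.576 -0.099  0.662] [592   8] [ 449 -101] 0.91 None
[ 0.576 -0.072  0.654] [567  13] [439 -94] 0.91 None
[ 0.561 -0.099  0.664] [595  18] [ 455 -100] 0.9 None
[ 0.575 -0.04   0.634] [535  24] [426 -81] 0.91 None
[ 0.552 -0.116  0.651] [603  30] [462 -93] 0.91 None
[ 0.533 -0.144  0.664] [635  37] [ 481 -100] 0.9 None
[ 0.529 -0.157  0.65 ] [637  46] [484 -92] 0.91 None
[ 0.53  -0.115  0.621] [590  58] [466 -74] 0.92 None
[ 0.507 -0.155  0.627] [626  71] [488 -77] 0.92 None
```

View pics/tr.png

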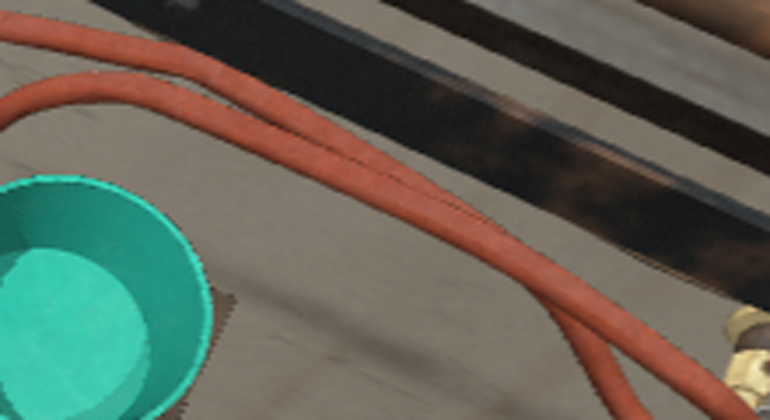

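The crop shows a dark overhead beam running diagonally at z≈0.60–0.69, about 0.5 m from the base, passing over the tray. I'll stay low and inside its line. I'll fit the arm geometry as I go, to know the wrist height before reaching under it.

Call:
jog_arm(commands=[{"tx": 18,"ty": -18.7,"tz": 2},{"tx": 18,"ty": -18.7,"tz": 2},{"tx": 18,"ty": -18.7,"tz": 2},{"tx": 18,"ty": -18.7,"tz": 4},{"tx": 18,"ty": -18.7,"tz": 4},{"tx": 18,"ty": -18.7,"tz": 4},{"tx": 18,"ty": -18.7,"tz": 4},{"tx": 18,"ty": -18.7,"tz": 4}])

```text
invalid input at $.commands[0]: expected keys hand, tx, ty, tz, twist
```

Run:
```python
from h import *
go(.40,-.10,.16);print(sense()["joint_pos"].round(4))
```

```text
t 1.35 pos [ 0.1505 -0.555   0.2313] rpy [-3.142 -0.     0.265] F [0.1 0.5 0.6] w 1.001 g 0.0
shift cm (tx,ty,tz) [ 35.99 -37.38   7.13]
[-1.4565  0.2066  1.5415  0.      1.3935 -0.1505]
```

Call:
jog_arm(commands=[{"tx": 18,"ty": -18.7,"tz": 2,"hand": 8.5,"twist": 0},{"tx": 18,"ty": -18.7,"tz": 2,"hand": 8.5,"twist": 0},{"tx": 18,"ty": -18.7,"tz": 2,"hand": 8.5,"twist": 0},{"tx": 18,"ty": -18.7,"tz": 4,"hand": 8.5,"twist": 0},{"tx": 18,"ty": -18.7,"tz": 4,"hand": 8.5,"twist": 0},{"tx": 18,"ty": -18.7,"tz": 4,"hand": 8.5,"twist": 0},{"tx": 18,"ty": -18.7,"tz": 4,"hand": 8.5,"twist": 0},{"tx": 18,"ty": -18.7,"tz": 4,"hand": 8.5,"twist": 0}])

```text
time_s: 2.02
position: [0.276, -0.3235, 0.19]
orientation: [-3.138, -0.0, 0.269]
ft_force: [0.6, -1.4, 0.3]
grip_width: 0.993
grasp_force: 0.0
```

Run:
```python
from h import *
go(.40,-.10,.16);print(sense()["joint_pos"].round(4))
```

```text
t 2.02 pos [ 0.276  -0.3235  0.19  ] rpy [-3.138 -0.     0.269] F [ 0.6 -1.4  0.3] w 0.993 g 0.0
shift cm (tx,ty,tz) [ 17.9  -18.24   3.06]
[-1.0693e+00 -7.9100e-02  1.9337e+00  9.0000e-04  1.2901e+00  2.3200e-01]
```

Call:
jog_arm(commands=[{"tx": 18,"ty": -18.2,"tz": 3,"hand": 8.5,"twist": 0},{"tx": 18,"ty": -18.2,"tz": 3,"hand": 8.5,"twist": 0},{"tx": 18,"ty": -18.2,"tz": 3,"hand": 8.5,"twist": 0},{"tx": 18,"ty": -18.2,"tz": 3,"hand": 8.5,"twist": 0},{"tx": 18,"ty": -18.2,"tz": 3,"hand": 8.5,"twist": 0},{"tx": 18,"ty": -18.2,"tz": 3,"hand": 8.5,"twist": 0},{"tx": 18,"ty": -18.2,"tz": 3,"hand": 8.5,"twist": 0},{"tx": 18,"ty": -18.2,"tz": 3,"hand": 8.5,"twist": 0}])

```text
time_s: 2.68
position: [0.4024, -0.1034, 0.1614]
orientation: [3.141, -0.0, 0.27]
ft_force: [-1.1, -0.2, 0.1]
grip_width: 0.992
grasp_force: 0.0
```

Run:
```python
from h import *
go(.60,.08,.15);print(sense()["joint_pos"].round(4))
f=grab_frame("scene");t=grab_frame("top")
c=np.hstack([f["color"],t["color"]])[:,:,::-1]; cv2.imwrite("pics/both.png",cv2.resize(c,(800,250)))
for n,g in(("s",f),("t",t)):
    W=cloud(g).reshape(-1,3)
    for x0 in np.arange(.0,.8,.1):
        print(n,round(x0,1),[round(float(np.nanmax(np.r_[-9,W[(W[:,0]>x0)&(W[:,0]<x0+.1)&(W[:,1]>y0)&(W[:,1]<y0+.05)][:,2]])),2) for y0 in np.arange(-.3,.2,.05)])
```

```text
t 2.68 pos [ 0.4024 -0.1034  0.1614] rpy [ 3.141 -0.     0.27 ] F [-1.1 -0.2  0.1] w 0.992 g 0.0
shift cm (tx,ty,tz) [ 23.93 -12.42   1.14]
[-4.6030e-01 -6.8100e-02  1.9878e+00 -2.0000e-04  1.2215e+00  8.4090e-01]
s 0.0 [-9.0, -9.0, -9.0, -9.0, 0.35, 0.35, 0.35, 0.35, 0.34, 0.71]
s 0.1 [-9.0, -9.0, -9.0, -9.0, -9.0, 0.01, 0.56, 0.64, 0.01, 0.7]
s 0.2 [-0.79, -9.0, -9.0, -9.0, -9.0, 0.57, 0.62, 0.63, 0.03, 0.03]
s 0.3 [-0.54, -9.0, -9.0, 0.54, 0.52, 0.57, 0.57, 0.03, 0.03, 0.03]
s 0.4 [-0.54, -9.0, 0.24, 0.52, 0.52, 0.53, 0.01, 0.06, 0.06, 0.01]
s 0.5 [-9.0, -9.0, -9.0, 0.01, 0.01, 0.01, 0.01, 0.03, 0.01, 0.08]
s 0.6 [0.31, -9.0, 0.08, 0.08, 0.08, 0.08, 0.02, 0.12, 0.12, 0.01]
s 0.7 [0.33, 0.31, 0.3, 0.29, 0.01, 0.08, 0.08, 0.06, 0.03, 0.06]
t 0.0 [-0.79, -0.79, -9.0, 0.01, 0.02, 0.34, 0.35, 0.34, -0.48, 0.55]
t 0.1 [-0.79, -0.79, -0.0, 0.01, 0.62, 0.68, 0.7, 0.7, 0.61, 0.66]
t 0.2 [-0.54, -0.79, -0.78, 0.56, 0.61, 0.64, 0.65, 0.65, 0.03, 0.03]
t 0.3 [-0.54, -0.78, 0.53, 0.56, 0.55, 0.57, 0.57, 0.03, 0.03, 0.03]
t 0.4 [-0.54, -0.79, 0.63, 0.52, 0.53, 0.53, 0.01, 0.07, 0.06, 0.01]
t 0.5 [-0.79, -0.79, 0.67, 0.69, 0.67, 0.66, 0.65, 0.01, 0.01, 0.08]
t 0.6 [0.31, -9.0, 0.08, 0.08, 0.61, 0.65, 0.65, 0.62, 0.12, 0.01]
t 0.7 [0.33, 0.31, 0.3, 0.29, 0.01, 0.08, 0.08, 0.06, 0.03, 0.07]
```

View pics/both.png

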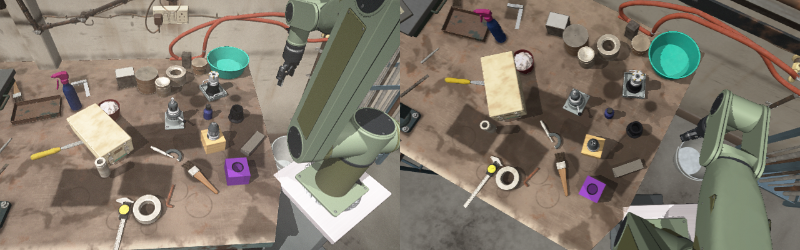

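The wrist top is about TCP+0.37, so at TCP z 0.15 it passes under the beam with clearance.

Call:
jog_arm(commands=[{"tx": 30,"ty": -10.8,"tz": 1,"hand": 8.5,"twist": 0},{"tx": 30,"ty": -10.8,"tz": 1,"hand": 8.5,"twist": 0},{"tx": 30,"ty": -10.8,"tz": 1,"hand": 8.5,"twist": 0},{"tx": 30,"ty": -10.8,"tz": 1,"hand": 8.5,"twist": 0},{"tx": 30,"ty": -10.8,"tz": 1,"hand": 8.5,"twist": 0},{"tx": 30,"ty": -10.8,"tz": 1,"hand": 8.5,"twist": 0},{"tx": 30,"ty": -10.8,"tz": 1,"hand": 8.5,"twist": 0},{"tx": 30,"ty": -10.8,"tz": 1,"hand": 8.5,"twist": 0},{"tx": 30,"ty": -10.8,"tz": 1,"hand": 8.5,"twist": 0},{"tx": 30,"ty": -10.8,"tz": 1,"hand": 8.5,"twist": 0}])

```text
time_s: 3.62
position: [0.6637, 0.0757, 0.1508]
orientation: [3.141, 0.001, 0.263]
ft_force: [0.3, -0.2, -0.1]
grip_width: 0.992
grasp_force: 0.0
```

Run:
```python
from h import *
go(.663,.0805,.082)
f=grab_frame("scene"); save(f,"ap.png",(270,40,430,200),3.5)
```

```text
t 3.62 pos [0.6637 0.0757 0.1508] rpy [3.141e+00 1.000e-03 2.630e-01] F [ 0.3 -0.2 -0.1] w 0.992 g 0.0
shift cm (tx,ty,tz) [ 0.06 -0.49  6.88]
```

View pics/ap.png

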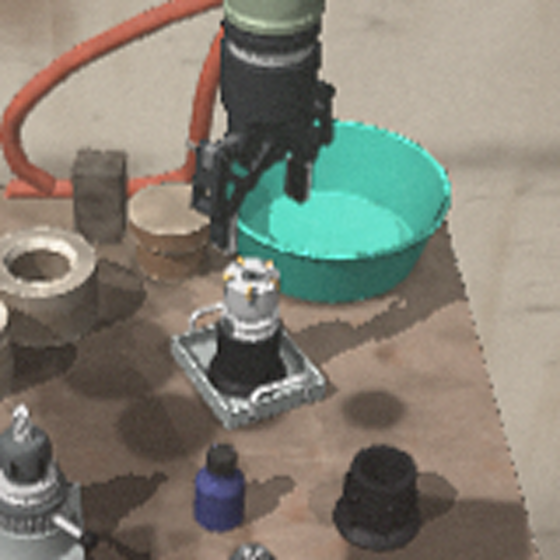

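Call:
jog_arm(commands=[{"tx": 0,"ty": -0.5,"tz": 3,"hand": 8.5,"twist": 0},{"tx": 0,"ty": -0.5,"tz": 5,"hand": 8.5,"twist": 0},{"tx": 0,"ty": -0.5,"tz": 7,"hand": 8.5,"twist": 0},{"tx": 0,"ty": -0.5,"tz": 7,"hand": 8.5,"twist": 0},{"tx": 0,"ty": -0.5,"tz": 7,"hand": 8.5,"twist": 0}])

```text
time_s: 4.08
position: [0.6593, 0.0808, 0.0803]
orientation: [-3.141, 0.004, 0.262]
ft_force: [0.1, -0.2, 1.2]
grip_width: 0.997
grasp_force: 0.0
```

Run:
```python
from h import *
go(.663,.0805,.080)
f=grab_frame("scene"); save(f,"ap2.png",(290,70,400,180),5)
```

```text
t 4.08 pos [0.6593 0.0808 0.0803] rpy [-3.141  0.004  0.262] F [ 0.1 -0.2  1.2] w 0.997 g 0.0
shift cm (tx,ty,tz) [0.35 0.12 0.03]
```

View pics/ap2.png

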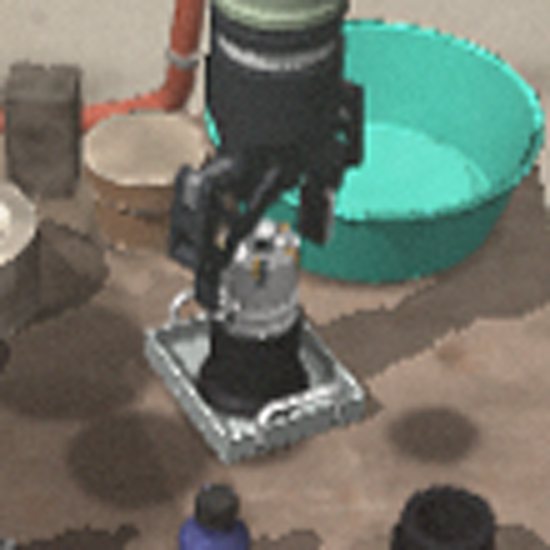

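Fingers straddle the face mill at the right height. Correcting x and closing.

Call:
jog_arm(commands=[{"tx": 0.3,"ty": 0,"tz": 0,"hand": 8.5,"twist": 0},{"tx": 0.3,"ty": 0,"tz": 0,"hand": 8.5,"twist": 0},{"tx": 0.3,"ty": 0,"tz": 0,"hand": 3.5,"twist": 0},{"tx": 0.3,"ty": 0,"tz": 0,"hand": 3.5,"twist": 0},{"tx": 0.3,"ty": 0,"tz": 0,"hand": 3.5,"twist": 0},{"tx": 0.3,"ty": 0,"tz": 0,"hand": 3.5,"twist": 0},{"tx": 0.3,"ty": 0,"tz": 0,"hand": 3.5,"twist": 0},{"tx": 0.3,"ty": 0,"tz": 0,"hand": 3.5,"twist": 0}], grip_force=60)

```text
time_s: 4.8
position: [0.6652, 0.0831, 0.0825]
orientation: [3.14, -0.002, 0.265]
ft_force: [-0.2, -3.0, 4.9]
grip_width: 0.531
grasp_force: 61.9
```

Run:
```python
from h import *
go(.463,.091,.15)
```

```text
t 4.80 pos [0.6652 0.0831 0.0825] rpy [ 3.14e+00 -2.00e-03  2.65e-01] F [-0.2 -3.   4.9] w 0.531 g 61.9
shift cm (tx,ty,tz) [-19.3   -6.05  -6.8 ]
```

Call:
jog_arm(commands=[{"tx": 0,"ty": 0,"tz": -2,"hand": 3.5,"twist": 0},{"tx": 0,"ty": 0,"tz": -4,"hand": 3.5,"twist": 0},{"tx": 0,"ty": 0,"tz": -6,"hand": 3.5,"twist": 0},{"tx": 0,"ty": 0,"tz": -7,"hand": 3.5,"twist": 0},{"tx": 0,"ty": 0,"tz": -7,"hand": 3.5,"twist": 0},{"tx": -3,"ty": -1,"tz": -7,"hand": 3.5,"twist": 0},{"tx": -7,"ty": -2.3,"tz": -7,"hand": 3.5,"twist": 0},{"tx": -11,"ty": -3.6,"tz": -7,"hand": 3.5,"twist": 0},{"tx": -15,"ty": -4.8,"tz": -7,"hand": 3.5,"twist": 0},{"tx": -18,"ty": -5.8,"tz": -7,"hand": 3.5,"twist": 0},{"tx": -19.3,"ty": -6.2,"tz": -7,"hand": 3.5,"twist": 0},{"tx": -19.3,"ty": -6.2,"tz": -7,"hand": 3.5,"twist": 0}])

```text
time_s: 5.8
position: [0.4553, 0.0938, 0.1481]
orientation: [-3.139, 0.009, 0.266]
ft_force: [0.6, 1.2, -5.3]
grip_width: 0.532
grasp_force: 63.4
```

```bash
cat >> h.py <<'E'
def look(c,r,lo,hi,n="top"):
    f=grab_frame(n);W=cloud(f)
    m=(np.hypot(W[...,0]-c[0],W[...,1]-c[1])<r)&(W[...,2]>lo)&(W[...,2]<hi)
    p=W[m]; print(n,len(p),(p.min(0)+p.max(0)).round(4)/2,p.mean(0).round(4)) if len(p) else print("none")
    return f
E
python3 - <<'E'
from h import *
go(.463,.091,.15)
f=grab_frame("scene"); save(f,"sp.png",(300,60,460,220),4)
for g in (f,grab_frame("top")):
    for t in("face_mill_grip","spare_pot_mouth"):
        for d in mark_of(g,t)[:2]: print(t,np.round(d["centre"],3),round(d["conf"],2))
E
```

```text
t 5.80 pos [0.4553 0.0938 0.1481] rpy [-3.139  0.009  0.266] F [ 0.6  1.2 -5.3] w 0.532 g 63.4
shift cm (tx,ty,tz) [ 0.67  0.47 -0.2 ]
face_mill_grip [0.451 0.094 0.165] 0.64
face_mill_grip [ 0.532  0.201 -0.004] 0.58
spare_pot_mouth [0.462 0.092 0.063] 0.59
face_mill_grip [0.461 0.093 0.166] 0.39
spare_pot_mouth [0.463 0.093 0.061] 0.72
```

View pics/sp.png

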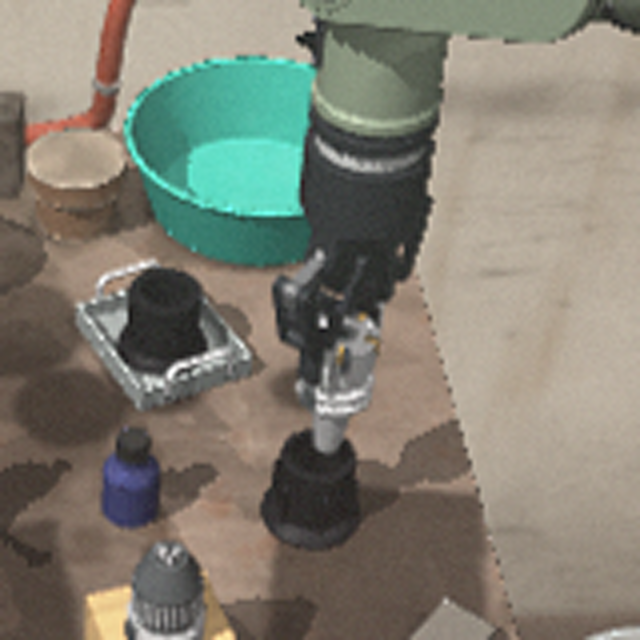

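The face mill hangs upright over the spare pot and the tray pot is now empty. I'll let it settle and remeasure.

Call:
jog_arm(commands=[{"tx": 0,"ty": 0,"tz": 0,"hand": 3.5,"twist": 0},{"tx": 0,"ty": 0,"tz": 0,"hand": 3.5,"twist": 0},{"tx": 0,"ty": 0,"tz": 0,"hand": 3.5,"twist": 0}])

```text
time_s: 6.35
position: [0.4621, 0.093, 0.1512]
orientation: [-3.142, 0.0, 0.265]
ft_force: [0.5, -0.5, -4.3]
grip_width: 0.534
grasp_force: 63.4
```

Run:
```python
from h import *
go(.4615,.092,.15)
f=look((.663,.081),.032,.056,.064)
s=look((.663,.081),.032,.056,.064,"scene")
W=cloud(s)
# collar/taper in scene: rows of held tool
m=(np.hypot(W[...,0]-.46,W[...,1]-.092)<.04)
for lo,hi in((.09,.105),(.105,.12),(.128,.146)):
    k=m&(W[...,2]>lo)&(W[...,2]<hi);p=W[k];v,u=np.where(k)
    print(lo,len(p),p.mean(0).round(4),u.min(),u.max())
for x in (.455,.46,.465): print(proj(s,(x,.092,.137)))
```

```text
t 6.35 pos [0.4621 0.093  0.1512] rpy [-3.142  0.     0.265] F [ 0.5 -0.5 -4.3] w 0.534 g 63.4
shift cm (tx,ty,tz) [-0.08  0.08  0.12]
top 111 [0.6639  0.08325 0.0598 ] [0.6693 0.0902 0.0598]
scene 119 [0.6627 0.0811 0.06  ] [0.6623 0.0825 0.0597]
0.09 27 [0.4538 0.0989 0.0981] 377 384
0.105 30 [0.4526 0.0999 0.112 ] 377 385
0.128 109 [0.4472 0.1032 0.1388] 373 392
[384 154]
[383 153]
[381 152]
```

Call:
jog_arm(commands=[{"tx": 0,"ty": 0.05,"tz": 1.5,"hand": 3.5,"twist": 0},{"tx": 0,"ty": 0.05,"tz": 3,"hand": 3.5,"twist": 0},{"tx": 0,"ty": 0.05,"tz": 4,"hand": 3.5,"twist": 0},{"tx": 0,"ty": 0.05,"tz": 5,"hand": 3.5,"twist": 0},{"tx": 0,"ty": 0.05,"tz": 6,"hand": 3.5,"twist": 0},{"tx": 0,"ty": 0.05,"tz": 6.8,"hand": 3.5,"twist": 0},{"tx": 0,"ty": 0.05,"tz": 6.8,"hand": 3.5,"twist": 0},{"tx": 0,"ty": 0.05,"tz": 6.8,"hand": 3.5,"twist": 0},{"tx": 0,"ty": 0.05,"tz": 6.8,"hand": 3.5,"twist": 0}])

```text
time_s: 7.2
position: [0.4621, 0.0926, 0.0834]
orientation: [3.141, -0.0, 0.265]
ft_force: [-0.1, -0.9, -3.3]
grip_width: 0.534
grasp_force: 64.5
```

Run:
```python
from h import *
go(.4615,.092,.08)
f=look((.4615,.092),.032,.1,.12,"scene")
```

```text
t 7.20 pos [0.4621 0.0926 0.0834] rpy [ 3.141 -0.     0.265] F [-0.1 -0.9 -3.3] w 0.534 g 64.5
shift cm (tx,ty,tz) [-0.08  0.04  0.34]
scene 160 [0.4575  0.0903  0.11005] [0.4511 0.0905 0.1118]
```

Call:
jog_arm(commands=[{"tx": 0,"ty": 0,"tz": 0.25,"hand": 3.5,"twist": 0},{"tx": 0,"ty": 0,"tz": 0.25,"hand": 3.5,"twist": 0},{"tx": 0,"ty": 0,"tz": 0.25,"hand": 8.5,"twist": 0},{"tx": 0,"ty": 0,"tz": 0.25,"hand": 8.5,"twist": 0},{"tx": 0,"ty": 0,"tz": 0.25,"hand": 8.5,"twist": 0},{"tx": 0,"ty": 0,"tz": 0.25,"hand": 8.5,"twist": 0},{"tx": 0,"ty": 0,"tz": 0.25,"hand": 8.5,"twist": 0},{"tx": 0,"ty": 0,"tz": -3,"hand": 8.5,"twist": 0},{"tx": 0,"ty": 0,"tz": -6.5,"hand": 8.5,"twist": 0},{"tx": 0,"ty": 0,"tz": -10,"hand": 8.5,"twist": 0},{"tx": 0,"ty": 0,"tz": -11,"hand": 8.5,"twist": 0},{"tx": 0,"ty": 0,"tz": -11,"hand": 8.5,"twist": 0}])

```text
time_s: 8.25
position: [0.4649, 0.0927, 0.1974]
orientation: [3.139, -0.009, 0.265]
ft_force: [0.3, 0.0, 0.1]
grip_width: 1.0
grasp_force: 0.0
```

Run:
```python
from h import *
go(.5937,.338,.192)
f=look((.4615,.092),.032,.1,.13,"scene")
f=look((.4615,.092),.032,.1,.13,"top")
```

```text
t 8.25 pos [0.4649 0.0927 0.1974] rpy [ 3.139 -0.009  0.265] F [0.3 0.  0.1] w 1.000 g 0.0
shift cm (tx,ty,tz) [ 18.84 -20.31   0.66]
scene 223 [0.46025 0.093   0.10935] [0.4576 0.0964 0.1109]
top 225 [0.45725 0.09655 0.1088 ] [0.4554 0.0954 0.1113]
```

Call:
jog_arm(commands=[{"tx": 19.3,"ty": -20.2,"tz": 0,"hand": 8.5,"twist": 0},{"tx": 19.3,"ty": -20.2,"tz": 0,"hand": 8.5,"twist": 0},{"tx": 19.3,"ty": -20.2,"tz": 0,"hand": 8.5,"twist": 0},{"tx": 19.3,"ty": -20.2,"tz": 0,"hand": 8.5,"twist": 0},{"tx": 19.3,"ty": -20.2,"tz": 0,"hand": 8.5,"twist": 0},{"tx": 19.3,"ty": -20.2,"tz": 0,"hand": 8.5,"twist": 0},{"tx": 19.3,"ty": -20.2,"tz": 0,"hand": 8.5,"twist": 0},{"tx": 19.3,"ty": -20.2,"tz": 0,"hand": 8.5,"twist": 0},{"tx": 19.3,"ty": -20.2,"tz": 0,"hand": 8.5,"twist": 0},{"tx": 19.3,"ty": -20.2,"tz": 0,"hand": 8.5,"twist": 0},{"tx": 19.3,"ty": -20.2,"tz": 0,"hand": 8.5,"twist": 0}])

```text
time_s: 9.27
position: [0.5941, 0.3366, 0.1916]
orientation: [3.141, 0.003, 0.264]
ft_force: [-0.3, 0.3, -0.4]
grip_width: 0.996
grasp_force: 0.0
```

Run:
```python
from h import *
go(.595,.338,.081)
f=grab_frame("scene"); save(f,"fx.png",(200,80,340,220),4)
```

```text
t 9.27 pos [0.5941 0.3366 0.1916] rpy [3.141e+00 3.000e-03 2.640e-01] F [-0.3  0.3 -0.4] w 0.996 g 0.0
shift cm (tx,ty,tz) [ 0.16 -0.12 11.06]
```

View pics/fx.png

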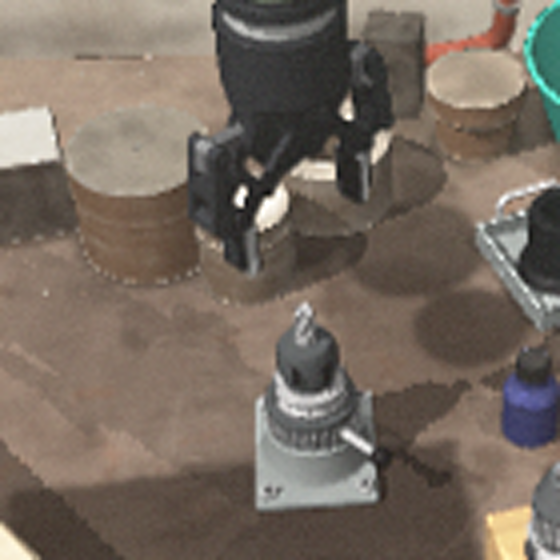

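The open fingers are centred over the end mill. I'll lower and grip.

Call:
jog_arm(commands=[{"tx": 0,"ty": 0,"tz": 3,"hand": 8.5,"twist": 0},{"tx": 0,"ty": 0,"tz": 6,"hand": 8.5,"twist": 0},{"tx": 0,"ty": 0,"tz": 9,"hand": 8.5,"twist": 0},{"tx": 0,"ty": 0,"tz": 10.5,"hand": 8.5,"twist": 0},{"tx": 0,"ty": 0,"tz": 11.2,"hand": 8.5,"twist": 0},{"tx": 0,"ty": 0,"tz": 11.2,"hand": 8.5,"twist": 0},{"tx": 0,"ty": 0,"tz": 11.2,"hand": 8.5,"twist": 0}])

```text
time_s: 9.9
position: [0.5958, 0.3376, 0.0823]
orientation: [-3.141, -0.001, 0.264]
ft_force: [0.1, -0.5, 0.8]
grip_width: 0.989
grasp_force: 0.0
```

Call:
jog_arm(commands=[{"tx": 0,"ty": 0,"tz": 0,"hand": 3,"twist": 0},{"tx": 0,"ty": 0,"tz": 0,"hand": 3,"twist": 0},{"tx": 0,"ty": 0,"tz": 0,"hand": 3,"twist": 0},{"tx": 0,"ty": 0,"tz": 0,"hand": 3,"twist": 0},{"tx": 0,"ty": 0,"tz": 0,"hand": 3,"twist": 0},{"tx": 0,"ty": 0,"tz": 0,"hand": 3,"twist": 0},{"tx": 0,"ty": 0,"tz": 0,"hand": 3,"twist": 0},{"tx": 0,"ty": 0,"tz": 0,"hand": 3,"twist": 0}])

```text
time_s: 10.57
position: [0.5963, 0.3388, 0.0831]
orientation: [-3.141, -0.003, 0.265]
ft_force: [-0.3, 0.1, 6.0]
grip_width: 0.451
grasp_force: 61.3
```

Call:
jog_arm(commands=[{"tx": 0,"ty": 0,"tz": -2,"hand": 3,"twist": 0},{"tx": 0,"ty": 0,"tz": -4,"hand": 3,"twist": 0},{"tx": 0,"ty": 0,"tz": -6,"hand": 3,"twist": 0},{"tx": 0,"ty": 0,"tz": -7,"hand": 3,"twist": 0},{"tx": 0,"ty": 0,"tz": -7,"hand": 3,"twist": 0},{"tx": 0,"ty": 3,"tz": -7,"hand": 3,"twist": 0},{"tx": 0,"ty": 7,"tz": -7,"hand": 3,"twist": 0},{"tx": 0,"ty": 11,"tz": -7,"hand": 3,"twist": 0},{"tx": 0,"ty": 15,"tz": -7,"hand": 3,"twist": 0},{"tx": -0.1,"ty": 19,"tz": -7,"hand": 3,"twist": 0},{"tx": -0.1,"ty": 22,"tz": -7,"hand": 3,"twist": 0},{"tx": -0.1,"ty": 24.5,"tz": -7,"hand": 3,"twist": 0}])

```text
time_s: 11.57
position: [0.6571, 0.0981, 0.1482]
orientation: [-3.141, 0.005, 0.263]
ft_force: [-0.4, 0.3, -4.2]
grip_width: 0.448
grasp_force: 61.9
```

Call:
jog_arm(commands=[{"tx": 0,"ty": 1,"tz": 0,"hand": 3,"twist": 0},{"tx": 0,"ty": 1.9,"tz": 0,"hand": 3,"twist": 0},{"tx": 0,"ty": 1.9,"tz": 0,"hand": 3,"twist": 0},{"tx": 0,"ty": 1.9,"tz": 0,"hand": 3,"twist": 0},{"tx": 0,"ty": 1.9,"tz": 0,"hand": 3,"twist": 0},{"tx": 0,"ty": 1.9,"tz": 0,"hand": 3,"twist": 0}])

```text
time_s: 12.07
position: [0.6629, 0.0848, 0.151]
orientation: [-3.141, 0.0, 0.267]
ft_force: [0.1, 0.3, -5.3]
grip_width: 0.45
grasp_force: 62.0
```

Run:
```python
from h import *
go(.664,.0825,.08)
f=grab_frame("scene"); save(f,"tr2.png",(280,50,420,190),4)
for g in (f,grab_frame("top")):
    for t in("end_mill_grip","carrying_tray_mouth"):
        for d in mark_of(g,t)[:2]: print(t,np.round(d["centre"],3),round(d["conf"],2))
```

```text
t 12.07 pos [0.6629 0.0848 0.151 ] rpy [-3.141  0.     0.267] F [ 0.1  0.3 -5.3] w 0.450 g 62.0
shift cm (tx,ty,tz) [0.05 0.26 7.1 ]
end_mill_grip [0.665 0.09  0.169] 0.75
carrying_tray_mouth [0.664 0.077 0.063] 0.85
end_mill_grip [0.662 0.083 0.167] 0.54
carrying_tray_mouth [0.669 0.08  0.059] 0.91
```

View pics/tr2.png

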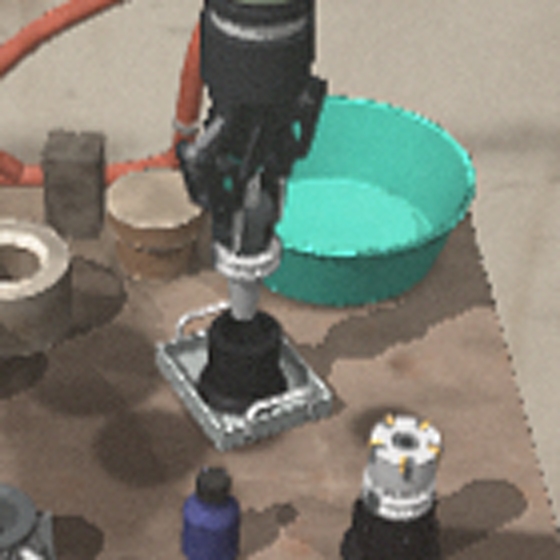

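The end mill hangs upright over the tray pot, and the parked face mill is seated in the spare pot. Lowering with a 2–3 mm y trim.

Call:
jog_arm(commands=[{"tx": 0.1,"ty": 0.25,"tz": 0.5,"hand": 3,"twist": 0},{"tx": 0.1,"ty": 0.25,"tz": 2,"hand": 3,"twist": 0},{"tx": 0.1,"ty": 0.25,"tz": 3,"hand": 3,"twist": 0},{"tx": 0.1,"ty": 0.25,"tz": 4,"hand": 3,"twist": 0},{"tx": 0.1,"ty": 0.25,"tz": 5,"hand": 3,"twist": 0},{"tx": 0.1,"ty": 0.25,"tz": 6,"hand": 3,"twist": 0},{"tx": 0.1,"ty": 0.25,"tz": 6.8,"hand": 3,"twist": 0},{"tx": 0.1,"ty": 0.25,"tz": 6.8,"hand": 3,"twist": 0},{"tx": 0.1,"ty": 0.25,"tz": 6.8,"hand": 3,"twist": 0}])

```text
time_s: 13.12
position: [0.6652, 0.0809, 0.083]
orientation: [3.142, -0.0, 0.265]
ft_force: [-0.8, 0.4, -5.4]
grip_width: 0.45
grasp_force: 63.4
```

Run:
```python
from h import *
go(.664,.0825,.08)
```

```text
t 13.12 pos [0.6652 0.0809 0.083 ] rpy [ 3.142 -0.     0.265] F [-0.8  0.4 -5.4] w 0.450 g 63.4
shift cm (tx,ty,tz) [-0.07 -0.19  0.3 ]
```

Call:
jog_arm(commands=[{"tx": 0,"ty": 0,"tz": 0.25,"hand": 3,"twist": 0},{"tx": 0,"ty": 0,"tz": 0.25,"hand": 3,"twist": 0},{"tx": 0,"ty": 0,"tz": 0.25,"hand": 8.5,"twist": 0},{"tx": 0,"ty": 0,"tz": 0.25,"hand": 8.5,"twist": 0},{"tx": 0,"ty": 0,"tz": 0.25,"hand": 8.5,"twist": 0},{"tx": 0,"ty": 0,"tz": 0.25,"hand": 8.5,"twist": 0},{"tx": 0,"ty": 0,"tz": 0.25,"hand": 8.5,"twist": 0},{"tx": 0,"ty": 0,"tz": -2.5,"hand": 8.5,"twist": 0},{"tx": 0,"ty": 0,"tz": -5,"hand": 8.5,"twist": 0},{"tx": 0,"ty": 0,"tz": -7,"hand": 8.5,"twist": 0},{"tx": 0,"ty": 0,"tz": -8,"hand": 8.5,"twist": 0},{"tx": 0,"ty": 0,"tz": -8,"hand": 8.5,"twist": 0}])

```text
time_s: 14.12
position: [0.6673, 0.0808, 0.1671]
orientation: [3.14, -0.007, 0.265]
ft_force: [0.1, 0.2, -0.0]
grip_width: 0.997
grasp_force: 0.0
```

Run:
```python
from h import *
go(.390,.2705,.19)
f=look((.664,.0825),.032,.125,.15,"top")
f=look((.664,.0825),.035,.07,.085,"scene")
```

```text
t 14.12 pos [0.6673 0.0808 0.1671] rpy [ 3.14  -0.007  0.265] F [ 0.1  0.2 -0. ] w 0.997 g 0.0
shift cm (tx,ty,tz) [-21.79 -25.56  -2.48]
top 30 [0.66335 0.0804  0.13455] [0.6632 0.0814 0.1362]
scene 89 [0.66185 0.0818  0.0776 ] [0.6546 0.0884 0.0764]
```

Call:
jog_arm(commands=[{"tx": -2,"ty": -2.4,"tz": -1,"hand": 8.5,"twist": 0},{"tx": -21.6,"ty": -25.6,"tz": -3,"hand": 8.5,"twist": 0},{"tx": -21.6,"ty": -25.6,"tz": -3,"hand": 8.5,"twist": 0},{"tx": -21.6,"ty": -25.6,"tz": -3,"hand": 8.5,"twist": 0},{"tx": -21.6,"ty": -25.6,"tz": -3,"hand": 8.5,"twist": 0},{"tx": -21.6,"ty": -25.6,"tz": -3,"hand": 8.5,"twist": 0},{"tx": -21.6,"ty": -25.6,"tz": -3,"hand": 8.5,"twist": 0},{"tx": -21.6,"ty": -25.6,"tz": -3,"hand": 8.5,"twist": 0},{"tx": -21.6,"ty": -25.6,"tz": -3,"hand": 8.5,"twist": 0},{"tx": -21.6,"ty": -25.6,"tz": -3,"hand": 8.5,"twist": 0},{"tx": -21.6,"ty": -25.6,"tz": -3,"hand": 8.5,"twist": 0},{"tx": -21.6,"ty": -25.6,"tz": -3,"hand": 8.5,"twist": 0}])

```text
time_s: 15.22
position: [0.39, 0.2707, 0.1924]
orientation: [3.141, 0.001, 0.264]
ft_force: [0.6, -0.0, -1.0]
grip_width: 0.997
grasp_force: 0.0
```

Call:
jog_arm(commands=[{"tx": 0,"ty": 0,"tz": 0,"hand": 8.5,"twist": 0},{"tx": 0,"ty": 0,"tz": 0,"hand": 8.5,"twist": 0}])

```text
time_s: 15.38
position: [0.3906, 0.2706, 0.1929]
orientation: [3.141, 0.001, 0.263]
ft_force: [-0.4, -0.4, -0.4]
grip_width: 1.001
grasp_force: 0.0
```

Run:
```python
from h import *
go(.390,.2705,.081)
f=grab_frame("scene"); save(f,"ch.png",(270,120,410,260),4)
```

```text
t 15.38 pos [0.3906 0.2706 0.1929] rpy [3.141e+00 1.000e-03 2.630e-01] F [-0.4 -0.4 -0.4] w 1.001 g 0.0
shift cm (tx,ty,tz) [-5.000e-02 -1.000e-02  1.119e+01]
```

View pics/ch.png

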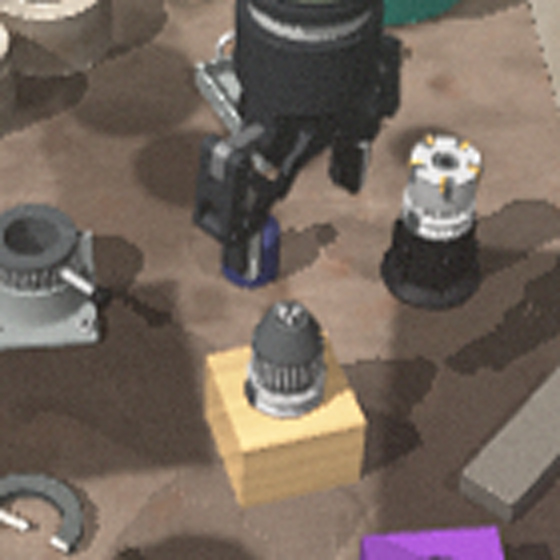

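The gripper is over the chuck in the wooden block, well clear of the purple one, and the fixture is empty. Lowering to grip.

Call:
jog_arm(commands=[{"tx": 0,"ty": 0,"tz": 3,"hand": 8.5,"twist": 0},{"tx": 0,"ty": 0,"tz": 6,"hand": 8.5,"twist": 0},{"tx": 0,"ty": 0,"tz": 9,"hand": 8.5,"twist": 0},{"tx": 0,"ty": 0,"tz": 10.5,"hand": 8.5,"twist": 0},{"tx": 0,"ty": 0,"tz": 11.2,"hand": 8.5,"twist": 0},{"tx": 0,"ty": 0,"tz": 11.2,"hand": 8.5,"twist": 0},{"tx": 0,"ty": 0,"tz": 11.2,"hand": 3.2,"twist": 0},{"tx": 0,"ty": 0,"tz": 11.2,"hand": 3.2,"twist": 0},{"tx": 0,"ty": 0,"tz": 11.2,"hand": 3.2,"twist": 0},{"tx": 0,"ty": 0,"tz": 11.2,"hand": 3.2,"twist": 0},{"tx": 0,"ty": 0,"tz": 11.2,"hand": 3.2,"twist": 0},{"tx": 0,"ty": 0,"tz": 11.2,"hand": 3.2,"twist": 0}])

```text
time_s: 16.43
position: [0.3913, 0.2718, 0.0833]
orientation: [3.141, -0.004, 0.265]
ft_force: [0.7, -1.1, 5.3]
grip_width: 0.497
grasp_force: 61.3
```

Run:
```python
from h import *
go(.595,.338,.15)
f=look((.595,.338),.04,.055,.065,"scene")
f=look((.595,.338),.04,.055,.065,"top")
for g in (f,grab_frame("scene")):
    for d in mark_of(g,"tightening_fixture_mouth")[:2]: print(np.round(d["centre"],3),round(d["conf"],2))
```

```text
t 16.43 pos [0.3913 0.2718 0.0833] rpy [ 3.141 -0.004  0.265] F [ 0.7 -1.1  5.3] w 0.497 g 61.3
shift cm (tx,ty,tz) [21.42 -1.05 -6.58]
scene 229 [0.59285 0.3401  0.0598 ] [0.5928 0.3394 0.0595]
top 288 [0.5935  0.33855 0.06   ] [0.5934 0.3385 0.0601]
[0.599 0.338 0.055] 0.61
[0.461 0.448 0.001] 0.58
[0.597 0.344 0.06 ] 0.78
```

Call:
jog_arm(commands=[{"tx": 0,"ty": 0,"tz": -2,"hand": 3.2,"twist": 0},{"tx": 0,"ty": 0,"tz": -4,"hand": 3.2,"twist": 0},{"tx": 0,"ty": 0,"tz": -6,"hand": 3.2,"twist": 0},{"tx": 0,"ty": 0,"tz": -7,"hand": 3.2,"twist": 0},{"tx": 0,"ty": 0,"tz": -7,"hand": 3.2,"twist": 0},{"tx": 3,"ty": -0.2,"tz": -7,"hand": 3.2,"twist": 0},{"tx": 7,"ty": -0.4,"tz": -7,"hand": 3.2,"twist": 0},{"tx": 11,"ty": -0.6,"tz": -7,"hand": 3.2,"twist": 0},{"tx": 15,"ty": -0.9,"tz": -7,"hand": 3.2,"twist": 0},{"tx": 18,"ty": -1.1,"tz": -7,"hand": 3.2,"twist": 0},{"tx": 20.5,"ty": -1.2,"tz": -7,"hand": 3.2,"twist": 0},{"tx": 21.5,"ty": -1.2,"tz": -7,"hand": 3.2,"twist": 0}])

```text
time_s: 17.68
position: [0.5962, 0.3395, 0.148]
orientation: [3.141, 0.001, 0.264]
ft_force: [0.1, -0.1, -5.8]
grip_width: 0.497
grasp_force: 63.1
```

Call:
jog_arm(commands=[{"tx": 0,"ty": 0,"tz": 0,"hand": 3.2,"twist": 0},{"tx": 0,"ty": 0,"tz": 0,"hand": 3.2,"twist": 0},{"tx": 0,"ty": 0,"tz": 0,"hand": 3.2,"twist": 0},{"tx": 0,"ty": 0,"tz": 0,"hand": 3.2,"twist": 0}])

```text
time_s: 18.02
position: [0.5921, 0.3389, 0.1499]
orientation: [3.141, 0.003, 0.265]
ft_force: [0.4, 0.2, -5.9]
grip_width: 0.496
grasp_force: 63.1
```

Run:
```python
from h import *
go(.5945,.3385,.08)
for n in("scene","top"):
    for d in mark_of(grab_frame(n),"drill_chuck_grip")[:2]: print(np.round(d["centre"],3),round(d["conf"],2))
look((.39,.27),.035,.055,.065,"top")
```

```text
t 18.02 pos [0.5921 0.3389 0.1499] rpy [3.141e+00 3.000e-03 2.650e-01] F [ 0.4  0.2 -5.9] w 0.496 g 63.1
shift cm (tx,ty,tz) [0.24 0.1  6.99]
[0.592 0.338 0.169] 0.91
top 66 [0.37975 0.29355 0.06045] [0.379  0.296  0.0605]
```

Call:
jog_arm(commands=[{"tx": 0,"ty": 0,"tz": 0.5,"hand": 3.2,"twist": 0},{"tx": 0,"ty": 0,"tz": 2,"hand": 3.2,"twist": 0},{"tx": 0,"ty": 0,"tz": 3,"hand": 3.2,"twist": 0},{"tx": 0,"ty": 0,"tz": 4,"hand": 3.2,"twist": 0},{"tx": 0,"ty": 0,"tz": 5,"hand": 3.2,"twist": 0},{"tx": 0,"ty": 0,"tz": 6,"hand": 3.2,"twist": 0},{"tx": 0,"ty": 0,"tz": 6.8,"hand": 3.2,"twist": 0},{"tx": 0,"ty": 0,"tz": 6.8,"hand": 3.2,"twist": 0},{"tx": 0,"ty": 0,"tz": 6.8,"hand": 3.2,"twist": 0}])

```text
time_s: 19.02
position: [0.5947, 0.339, 0.0834]
orientation: [3.141, -0.001, 0.265]
ft_force: [2.1, -1.1, -4.8]
grip_width: 0.498
grasp_force: 64.5
```

Call:
jog_arm(commands=[{"tx": 0,"ty": 0,"tz": 0.25,"hand": 3.2,"twist": 0},{"tx": 0,"ty": 0,"tz": 0.25,"hand": 3.2,"twist": 0},{"tx": 0,"ty": 0,"tz": 0.25,"hand": 8.5,"twist": 0},{"tx": 0,"ty": 0,"tz": 0.25,"hand": 8.5,"twist": 0},{"tx": 0,"ty": 0,"tz": 0.25,"hand": 8.5,"twist": 0},{"tx": 0,"ty": 0,"tz": 0.25,"hand": 8.5,"twist": 0},{"tx": 0,"ty": 0,"tz": 0.25,"hand": 8.5,"twist": 0},{"tx": 0,"ty": 0,"tz": -3,"hand": 8.5,"twist": 0},{"tx": 0,"ty": 0,"tz": -6.5,"hand": 8.5,"twist": 0},{"tx": 0,"ty": 0,"tz": -10,"hand": 8.5,"twist": 0},{"tx": 0,"ty": 0,"tz": -11,"hand": 8.5,"twist": 0},{"tx": 0,"ty": 0,"tz": -11,"hand": 8.5,"twist": 0}])

```text
time_s: 20.02
position: [0.5969, 0.3407, 0.1992]
orientation: [-3.14, -0.011, 0.265]
ft_force: [0.6, -0.1, 0.5]
grip_width: 0.996
grasp_force: 0.0
```

Run:
```python
from h import *
look((.594,.338),.035,.118,.14,"top")
s=look((.594,.338),.035,.07,.085,"scene")
go(.4621,.0926,.193)
for g in (s,grab_frame("top")):
  for t in ("face_mill_grip","storage_block_mouth","drill_chuck_grip"):
    for d in mark_of(g,t)[:2]: print(t,np.round(d["centre"],3),round(d["conf"],2))
```

```text
none
scene 88 [0.58655 0.33975 0.0776 ] [0.5803 0.3456 0.0764]
t 20.12 pos [0.5937 0.3392 0.1929] rpy [-3.142  0.     0.265] F [ 0.6  0.3 -0.2] w 0.994 g 0.0
shift cm (tx,ty,tz) [-1.915e+01  2.036e+01 -1.000e-02]
face_mill_grip [0.457 0.093 0.097] 0.7
face_mill_grip [0.662 0.08  0.063] 0.19
storage_block_mouth [0.39  0.271 0.06 ] 0.79
storage_block_mouth [0.219 0.276 0.064] 0.76
drill_chuck_grip [0.598 0.338 0.102] 0.67
face_mill_grip [0.467 0.091 0.1  ] 0.41
face_mill_grip [ 0.465  0.446 -0.001] 0.4
storage_block_mouth [0.226 0.276 0.062] 0.77
storage_block_mouth [0.392 0.273 0.062] 0.58
```

Chuck is seated (collar top at z≈0.076). Now back to the face mill.

Call:
jog_arm(commands=[{"tx": -19.2,"ty": 20.3,"tz": 0,"hand": 8.5,"twist": 0},{"tx": -19.2,"ty": 20.3,"tz": 0,"hand": 8.5,"twist": 0},{"tx": -19.2,"ty": 20.3,"tz": 0,"hand": 8.5,"twist": 0},{"tx": -19.2,"ty": 20.3,"tz": 0,"hand": 8.5,"twist": 0},{"tx": -19.2,"ty": 20.3,"tz": 0,"hand": 8.5,"twist": 0},{"tx": -19.2,"ty": 20.3,"tz": 0,"hand": 8.5,"twist": 0},{"tx": -19.2,"ty": 20.3,"tz": 0,"hand": 8.5,"twist": 0},{"tx": -19.2,"ty": 20.3,"tz": 0,"hand": 8.5,"twist": 0},{"tx": -19.2,"ty": 20.3,"tz": 0,"hand": 8.5,"twist": 0},{"tx": -19.2,"ty": 20.3,"tz": 0,"hand": 8.5,"twist": 0},{"tx": -19.2,"ty": 20.3,"tz": 0,"hand": 8.5,"twist": 0},{"tx": -19.2,"ty": 20.3,"tz": 0,"hand": 8.5,"twist": 0}])

```text
time_s: 21.47
position: [0.4623, 0.094, 0.1933]
orientation: [-3.141, -0.0, 0.266]
ft_force: [-0.6, -0.7, -0.0]
grip_width: 0.993
grasp_force: 0.0
```

Call:
jog_arm(commands=[{"tx": 0,"ty": 0,"tz": 3,"hand": 8.5,"twist": 0},{"tx": 0,"ty": 0,"tz": 6,"hand": 8.5,"twist": 0},{"tx": 0,"ty": 0,"tz": 9,"hand": 8.5,"twist": 0},{"tx": 0,"ty": 0,"tz": 10.5,"hand": 8.5,"twist": 0},{"tx": 0,"ty": 0,"tz": 11.2,"hand": 8.5,"twist": 0},{"tx": 0,"ty": 0,"tz": 11.2,"hand": 8.5,"twist": 0},{"tx": 0,"ty": 0,"tz": 11.2,"hand": 3.5,"twist": 0},{"tx": 0,"ty": 0,"tz": 11.2,"hand": 3.5,"twist": 0},{"tx": 0,"ty": 0,"tz": 11.2,"hand": 3.5,"twist": 0},{"tx": 0,"ty": 0,"tz": 11.2,"hand": 3.5,"twist": 0},{"tx": 0,"ty": 0,"tz": 11.2,"hand": 3.5,"twist": 0},{"tx": 0,"ty": 0,"tz": 11.2,"hand": 3.5,"twist": 0}])

```text
time_s: 22.47
position: [0.4636, 0.0932, 0.0832]
orientation: [3.141, -0.004, 0.265]
ft_force: [-0.2, 0.2, 6.5]
grip_width: 0.533
grasp_force: 61.7
```

Run:
```python
from h import *
go(.3905,.271,.08)
```

```text
t 22.47 pos [0.4636 0.0932 0.0832] rpy [ 3.141 -0.004  0.265] F [-0.2  0.2  6.5] w 0.533 g 61.7
shift cm (tx,ty,tz) [ -2.4  -19.07   0.3 ]
```

Call:
jog_arm(commands=[{"tx": 0,"ty": 0,"tz": -2,"hand": 3.5,"twist": 0},{"tx": 0,"ty": 0,"tz": -4,"hand": 3.5,"twist": 0},{"tx": 0,"ty": 0,"tz": -6,"hand": 3.5,"twist": 0},{"tx": 0,"ty": 0,"tz": -7,"hand": 3.5,"twist": 0},{"tx": 0,"ty": 0,"tz": -7,"hand": 3.5,"twist": 0},{"tx": -0.3,"ty": -3,"tz": -7,"hand": 3.5,"twist": 0},{"tx": -0.8,"ty": -7,"tz": -7,"hand": 3.5,"twist": 0},{"tx": -1.3,"ty": -11,"tz": -7,"hand": 3.5,"twist": 0},{"tx": -1.8,"ty": -15,"tz": -7,"hand": 3.5,"twist": 0},{"tx": -2.2,"ty": -18,"tz": -7,"hand": 3.5,"twist": 0},{"tx": -2.3,"ty": -19,"tz": -7,"hand": 3.5,"twist": 0},{"tx": -2.3,"ty": -19,"tz": -7,"hand": 3.5,"twist": 0}])

```text
time_s: 23.47
position: [0.3874, 0.2719, 0.1495]
orientation: [-3.142, 0.003, 0.269]
ft_force: [0.1, -0.6, -4.0]
grip_width: 0.535
grasp_force: 63.8
```

Call:
jog_arm(commands=[{"tx": 0,"ty": 0,"tz": 0,"hand": 3.5,"twist": 0},{"tx": 0,"ty": 0,"tz": 0,"hand": 3.5,"twist": 0},{"tx": 0,"ty": 0,"tz": 0,"hand": 3.5,"twist": 0},{"tx": 0,"ty": 0,"tz": 0,"hand": 3.5,"twist": 0}])

```text
time_s: 23.8
position: [0.3903, 0.2693, 0.151]
orientation: [3.141, 0.0, 0.263]
ft_force: [0.1, -0.1, -4.6]
grip_width: 0.531
grasp_force: 63.8
```

Run:
```python
from h import *
go(.3905,.271,.08)
for n in("scene","top"):
    g=grab_frame(n)
    for t in ("face_mill_grip","storage_block_mouth"):
        for d in mark_of(g,t)[:2]: print(t,np.round(d["centre"],3),round(d["conf"],2))
    if n=="scene": save(g,"bl.png",(280,130,400,270),4)
```

```text
t 23.80 pos [0.3903 0.2693 0.151 ] rpy [3.141 0.    0.263] F [ 0.1 -0.1 -4.6] w 0.531 g 63.8
shift cm (tx,ty,tz) [ 0.07 -0.16  7.1 ]
face_mill_grip [0.387 0.27  0.165] 0.96
storage_block_mouth [0.22  0.276 0.064] 0.76
storage_block_mouth [0.39  0.274 0.063] 0.56
face_mill_grip [0.393 0.264 0.169] 0.52
storage_block_mouth [0.388 0.27  0.06 ] 0.87
storage_block_mouth [0.226 0.275 0.062] 0.79
```

View pics/bl.png

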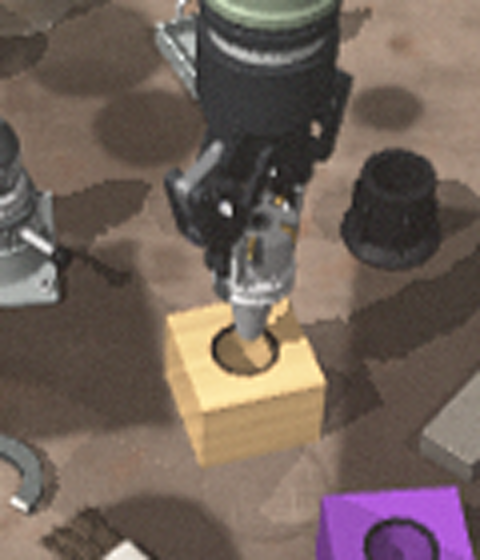

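The face mill is upright over the wooden block's hole. Lowering.

Call:
jog_arm(commands=[{"tx": 0,"ty": -0.1,"tz": 0.5,"hand": 3.5,"twist": 0},{"tx": 0,"ty": -0.1,"tz": 2,"hand": 3.5,"twist": 0},{"tx": 0,"ty": -0.1,"tz": 3,"hand": 3.5,"twist": 0},{"tx": 0,"ty": -0.1,"tz": 4,"hand": 3.5,"twist": 0},{"tx": 0,"ty": -0.1,"tz": 5,"hand": 3.5,"twist": 0},{"tx": 0,"ty": -0.1,"tz": 6,"hand": 3.5,"twist": 0},{"tx": 0,"ty": -0.1,"tz": 6.8,"hand": 3.5,"twist": 0},{"tx": 0,"ty": -0.1,"tz": 6.8,"hand": 3.5,"twist": 0},{"tx": 0,"ty": -0.1,"tz": 6.8,"hand": 3.5,"twist": 0}])

```text
time_s: 24.85
position: [0.3897, 0.2715, 0.0829]
orientation: [3.142, 0.0, 0.265]
ft_force: [0.2, 0.1, -4.8]
grip_width: 0.527
grasp_force: 65.8
```

Call:
jog_arm(commands=[{"tx": 0,"ty": 0,"tz": 0.25,"hand": 3.5,"twist": 0},{"tx": 0,"ty": 0,"tz": 0.25,"hand": 3.5,"twist": 0},{"tx": 0,"ty": 0,"tz": 0.25,"hand": 8.5,"twist": 0},{"tx": 0,"ty": 0,"tz": 0.25,"hand": 8.5,"twist": 0},{"tx": 0,"ty": 0,"tz": 0.25,"hand": 8.5,"twist": 0},{"tx": 0,"ty": 0,"tz": 0.25,"hand": 8.5,"twist": 0},{"tx": 0,"ty": 0,"tz": 0.25,"hand": 8.5,"twist": 0},{"tx": 0,"ty": 0,"tz": -3,"hand": 8.5,"twist": 0},{"tx": 0,"ty": 0,"tz": -6.5,"hand": 8.5,"twist": 0},{"tx": 0,"ty": 0,"tz": -10,"hand": 8.5,"twist": 0},{"tx": 0,"ty": 0,"tz": -12,"hand": 8.5,"twist": 0},{"tx": 0,"ty": 0,"tz": -12,"hand": 8.5,"twist": 0}])

```text
time_s: 25.85
position: [0.3932, 0.2732, 0.2092]
orientation: [-3.14, -0.012, 0.265]
ft_force: [0.7, 1.9, -0.9]
grip_width: 0.994
grasp_force: 0.0
```

Call:
jog_arm(commands=[{"tx": 0,"ty": 0,"tz": 0,"hand": 8.5,"twist": 0},{"tx": 0,"ty": 0,"tz": 0,"hand": 8.5,"twist": 0},{"tx": 0,"ty": 0,"tz": 0,"hand": 8.5,"twist": 0},{"tx": 0,"ty": 0,"tz": 0,"hand": 8.5,"twist": 0}])

```text
time_s: 26.18
position: [0.3883, 0.2708, 0.2013]
orientation: [3.141, 0.004, 0.265]
ft_force: [0.2, 0.3, -0.4]
grip_width: 0.992
grasp_force: 0.0
```

Run:
```python
from h import *
go(.3905,.271,.2)
s=look((.39,.271),.035,.1,.13,"scene")
look((.664,.082),.032,.125,.15,"top")
for n in("scene","top"):
    g=grab_frame(n)
    for t in ("face_mill_grip","end_mill_grip","drill_chuck_grip","ink_bottle","micrometer"):
        for d in mark_of(g,t)[:1]: print(t,np.round(d["centre"],3),round(d["conf"],2))
save(s,"end.png",(230,70,430,290),2.7)
```

```text
t 26.18 pos [0.3883 0.2708 0.2013] rpy [3.141 0.004 0.265] F [ 0.2  0.3 -0.4] w 0.992 g 0.0
shift cm (tx,ty,tz) [0.22 0.04 0.13]
scene 287 [0.3879  0.27135 0.10845] [0.3844 0.2734 0.1108]
top 30 [0.66345 0.08075 0.13465] [0.6634 0.0813 0.1356]
face_mill_grip [0.387 0.271 0.099] 0.72
end_mill_grip [0.388 0.272 0.097] 0.59
drill_chuck_grip [0.595 0.338 0.099] 0.83
micrometer [ 0.464  0.446 -0.002] 0.85
face_mill_grip [0.392 0.268 0.098] 0.65
end_mill_grip [0.662 0.078 0.1  ] 0.61
drill_chuck_grip [0.597 0.34  0.1  ] 0.77
micrometer [0.46  0.449 0.002] 0.88
```

View pics/end.png

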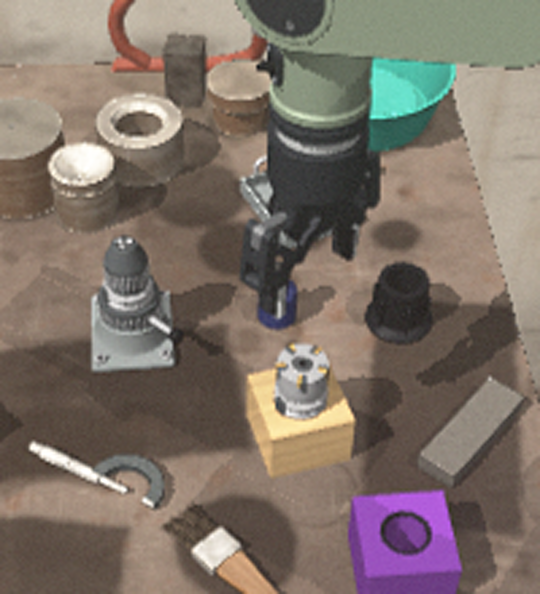

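All three tools are upright and seated in their new sockets, the gripper is clear, and the ink bottle and micrometer are where they were.

```bash
python3 -c "
from bench import *
print(job_done())"
```

```text
the job is handed in; nothing more can be done
None
```

I handed the job in at about 26 s: the end mill stands in the carrying tray, the face mill in the storage block and the drill chuck in the tightening fixture, all upright and seated in the last camera check; the hand-in returned no verdict.

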